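Scraper into the tool caddy, caddy lifted and held level

ROBOT

A 6-joint arm with a two-finger parallel gripper is mounted at the origin on a cart in front of the work surface, level with it; the furniture and walls round the work are solid. World frame = base frame: x ahead of the robot, y to its left, z up, the work surface at z = 0. Lengths are in m, angles in rad, forces in N, time in s.
With the tool pointing down it reaches from about 0.35 to 0.975 m from the base axis. Payload 4.9 kg.
Tool frame: the origin (TCP) lies at the very end of the fingers, on their centre line; the grasp point (between the pads) lies 19 mm behind it (pinch_z is the distance from the TCP to the grasp point, in m); z points along the fingers, y is the line along which they close (so a half turn about z gives the same grasp; the last joint's range is limited). The gripper opens to 85 mm and grips with 20 to 120 N. Pads are 22 mm wide; open, the fingers measure 114 mm over their backs; the gripper's body (76 mm by 85 mm) begins 54 mm behind the grasp point. The pads swing forward as they close: fully open they stand 13 mm farther back than shut.
Start: joints at [1.142, 0.053, 1.613, -0, 1.476, -0.119], TCP at [0.191, 0.595, 0.231] pointing down, gripper open.
Joint ranges: [-3.01, 3.01], [-1.01, 2.22], [0.06, 2.58], [-1.02, 4.17], [0.09, 2.62], [-3.14, 3.14]. Speed limits (rad/s): [2.57, 2.57, 3.14, 3.14, 3.14, 3.14].

INTERFACE

Orientations are given as a unit quaternion [w, x, y, z].
In Python, from plant import * gives the robot as it stands. The module is installed in compiled form; this text tells all that it offers.
- The arm moves only by the tool play_rows, never from a script. Its arguments are lists of equal length, an entry for each row: "linear": the shift along the world's x, y, z in m, a list of three; "turn": the turn about the world's z in degrees. A call has 1 to 8 rows; each row shifts and turns the commanded pose from where the row before left it; what a row does not reach is not made up. A row lasts 1/8 s, in which the tool goes at most 62.5 mm and 10.7 degrees, less where a joint would pass 70% of its speed; a pose out of reach is approached as far as the arm can. A call is refused whole if a number of a shift passes 0.0625 or a number of a turn 10.7, either way. A call with a gripper value outside its range is refused whole. "hand" is the finger opening in m, from 0 to 0.0854, set as the call begins (left out, the last holds). The fingers move at their own pace and stop on an object; the grip force is fixed at half the most. Time passes only in rows, so rows that do not move let the fingers close. It gives the time, the measured TCP pose, the force, the opening and the grip force at its end, in the units of the state.
- state(): the state, without advancing time (a new reading comes with each control period).
- grab_frame(name): name is "scene" or "top"; returns the picture (400x640x3 uint8, red, green, blue); there is no depth.
- camera_info(name): a dict with "camera_matrix" (3x3 intrinsics, pixels), "origin" and "attitude" of the camera in the world. Camera axes: x right, y down, z forward; pixel columns grow to the right and rows downward; lengths in m; the calibration is good to about 2 mm. A picture is of the moment at which its call begins. camera_info takes no time and is no camera call.
- job_done(): hands the job in; it is judged then, once.
Trained networks look in the newest picture that a camera, given by its name, has taken for a name from the list of things; names that differ only in an ending like _2 or _b are one class to them, and where a whole thing is asked for, a point or a joint stands for the part that bears it (a point fixed in the world has none). Each returns a list of dicts, best first, with "p" (0 to 1); they miss things now and then, are a little off and sometimes report something else, mostly with a low value. They report only what shows in the picture. A call takes as long as a camera call. They do not tell look-alikes from the thing itself.
- trace(camera, thing): "region" (400x640 bool, what is visible of it) and "location" ([column, row] in pixels, amid what is visible of it).
The state is a dict: "time": time; "joint_pos": joint angles; "joint_vel": joint speeds; "joint_efforts": joint torques, N m; "tool_pos": TCP position; "tool_rot": TCP orientation; "contact_force": force on the tool from outside, world axes, zero at the start; "ft_torque": the same for the moment, N m; "gripper_width": opening from 0.0 (shut) to 1.0 (fully open); "grasp_force": force on a finger pad.
Only numpy, scipy, OpenCV 4.12 (cv2) and the standard library are available. Lean on these libraries where they do the work, as an engineer would, in place of code of your own. Each camera call takes 0.05 s, during which the arm holds its last target. There are 200 camera calls.

TASK

Take the flat scraper out of its low bench stand, slide its blade straight down into the slot of the wooden tool caddy until it is fully home, and let go of it. Then lift the caddy by its carrying bar and finish while still holding it, level and steady, at least 10 cm clear of the table with the scraper still home in its slot. Leave the pliers, the tape measure and the bracket alone.

Things in the scene. Friction and masses are not known exactly. Their poses are not given: they have to be found in the camera images.
- scraper_grip (a point): Scraper: flat steel blade 4 mm thick (along its x), 70 mm wide (along its y) and 60 mm long, with a wooden grip along its upper edge: 16 mm thick (x), 90 mm long (y), 30 mm high (z). It stands upright, blade down, in the groove of the bench stand. This point is the centre of the grip, 75 mm above the blade's lower edge and 15 mm below the top. z points up along the blade. About 0.11 kg; the same either way round.
- scraper: The scraper as a whole; origin at the middle of the blade's lower edge, axes as for scraper_grip.
- stand_groove (a point): Bench stand: fixed dark wooden block 70 x 120 mm (x, y), 34 mm high, with a groove 7 mm wide (x), 76.5 mm long (y), 24 mm deep. This point is the centre of the groove's mouth on the top face. The blade stands on the groove's floor, so the scraper's grip begins 36 mm above the block.
- caddy: Tool caddy: loose wooden block 190 x 140 mm (x, y), 50 mm high, with a carrying bar across the middle and one slot near its -x edge (the edge nearer the robot); a marker and a centre punch are fixed upright near its +x edge (76 mm from the middle, tops up to 142 mm above the table). Origin at the centre of the underside, z up. 0.5 to 0.8 kg without the scraper, centre of mass within 15 mm of the bar in plan.
- caddy_slot (a point): Slot of the caddy: centre of its mouth in the block's top face (50 mm above the underside), 80 mm towards -x from the carrying bar. 8 mm wide (x), 76.5 mm long (y), 42 mm deep, closed floor; axes as the caddy's. With the blade home on the floor the scraper's grip centre is 33 mm above this point.
- caddy_handle: Carrying bar and its two upright cheeks, fixed to the caddy; its origin coincides with the caddy's.
- handle_grip (a point): Centre of the carrying bar: a horizontal wooden bar along the caddy's y, 20 mm thick (x), 25 mm high (90 to 115 mm above the caddy's underside), 140 mm long, free between the cheeks for 112 mm; 40 mm of air below it.
- caddy_bottom (a point): Centre of the caddy's underside; its height is the clearance above the table.
- pliers: Bystander: pliers with blue grips lying flat, 160 x 38 x 12 mm, origin under the centre.
- tape_measure: Bystander: yellow tape measure standing, 33 x 78 x 62 mm, origin under the centre.
- bracket_1: Bystander: folded steel bracket 40 x 60 x 38 mm, origin under the centre.
Not all that is in view belongs to the job. What is shaped like the scraper but red or turquoise is not meant.

How it is judged:
On the way:
1. the scraper is home in the caddy's slot and let go, the caddy still standing on the table (x of scraper_grip in the frame of caddy_slot between -0.01 and 0.01 m and y of scraper_grip in the frame of caddy_slot between -0.008 and 0.008 m and z of scraper_grip in the frame of caddy_slot below 0.038 m and angle between the x axis of scraper and the x axis of caddy, either way round below 0.15 rad and contact force between the fingers and scraper below 0.3 N and height (world z) of caddy_bottom below 0.01 m), for 0.2 s.
At the end, for the whole second after the job is handed in: Gripper holds the caddy by its bar, underside 100 mm or more above the table, tilt under 0.15 rad, slower than 30 mm/s and 0.15 rad/s, off the stand; scraper let go and home in the slot (10 mm across, 8 along, at most 5 short, 0.15 rad); pliers, tape measure, bracket within 30 mm of their places (x of scraper_grip in the frame of caddy_slot between -0.01 and 0.01 m and y of scraper_grip in the frame of caddy_slot between -0.008 and 0.008 m and z of scraper_grip in the frame of caddy_slot below 0.038 m and angle between the x axis of scraper and the x axis of caddy, either way round below 0.15 rad and contact force between the fingers and scraper below 0.3 N and height (world z) of caddy_bottom above 0.1 m and angle between caddy's own z axis and vertical below 0.15 rad and linear speed of caddy below 0.03 m/s and angular speed of caddy below 0.15 rad/s and contact force between the fingers and caddy_handle above 1 N and contact force between caddy and stand below 0.3 N and distance of each of pliers, tape_measure, bracket_1 from where it was at the start of the episode below 0.03 m); the arm keeps its last pose, push and grip.
It fails at once if the pliers is disturbed (distance of pliers from where it was at the start of the episode above 0.03 m).
It fails at once if the tape measure is disturbed (distance of tape_measure from where it was at the start of the episode above 0.03 m).
It fails at once if the bracket is disturbed (distance of bracket_1 from where it was at the start of the episode above 0.03 m).
It fails at once if the caddy is tipped (angle between caddy's own z axis and vertical above 0.4 rad).
It also fails if it takes over 61 s, if anything falls off the work surface, if the arm or the gripper's body presses on something with over 40 N, if the wrist force passes 120 N, or if a joint passes its speed limit or range.

## Working session

There is one attempt and no reset: what is moved stays moved. The work goes in short steps, Python scripts to look and compute and a tool call to move; the robot and the scene stay as the last step left them, time stands still between calls to the robot, and variables do not carry over. Pictures are saved under pics/ and viewed, at most 10 in all, crops included, and the job is handed in when it is done.

Besides the shell and the picture viewer there is one more tool, called after "Emit:" by a JSON object that holds its "name" and its "arguments", one argument or row to a line. play_rows: Moves the arm, as the interface text tells. Its arguments: {"type":"object","properties":{"linear":{"type":"array","items":{"type":"array","items":{"type":"number"}}},"turn":{"type":"array","items":{"type":"number"}},"hand":{"type":"number"}},"required":["linear","turn"]}

```bash
mkdir -p pics; ls; python3 - <<'E'
from plant import *
import cv2
for n in ("scene","top"):
    im=grab_frame(n); cv2.imwrite(f"pics/{n}0.png",im[:,:,::-1]); c=camera_info(n); print(n,c)
    for t in ("scraper","caddy","caddy_handle","stand_groove","pliers","tape_measure","bracket_1"):
        try: print(t,[(round(d["p"],2),[int(v) for v in d["location"]],int(d["region"].sum())) for d in trace(n,t)][:4])
        except Exception as e: print(t,e)
s=state(); print(s)
E
```

```text
pics
scene {'camera_matrix': array([[484.50085877,   0.        , 320.50145703],
       [  0.        , 484.50085877, 198.45867518],
       [  0.        ,   0.        ,   1.        ]]), 'origin': array([-0.05581554, -0.65048275,  0.9030083 ]), 'attitude': array([-0.36770896,  0.83974245, -0.36629431,  0.15953436])}
scraper [(0.74, [271, 211], 791), (0.68, [330, 251], 5187), (0.62, [217, 208], 894), (0.57, [242, 173], 498)]
caddy [(0.88, [330, 253], 5142)]
caddy_handle [(0.79, [332, 234], 975)]
stand_groove [(0.72, [242, 190], 817)]
pliers [(0.88, [429, 233], 440), (0.25, [243, 170], 564)]
tape_measure [(0.84, [338, 169], 564)]
bracket_1 [(0.59, [381, 204], 433)]
top {'camera_matrix': array([[467.58957037,   0.        , 313.41605905],
       [  0.        , 467.58957037, 201.97553651],
       [  0.        ,   0.        ,   1.        ]]), 'origin': array([ 0.38632922, -0.03069965,  1.24369099]), 'attitude': array([-0.05103951,  0.71513625, -0.69440486,  0.06145731])}
scraper [(0.8, [236, 263], 263), (0.76, [278, 226], 232), (0.63, [217, 211], 317)]
caddy [(0.79, [355, 227], 4271)]
caddy_h
[... 167 characters left out ...]
8, 'joint_pos': array([ 1.14195467e+00,  5.26895524e-02,  1.61288582e+00, -1.22868037e-05,
        1.47598794e+00, -1.18985103e-01]), 'joint_vel': array([-0.0009124 ,  0.0007717 , -0.00071793, -0.00037717,  0.00046214,
        0.00011055]), 'joint_efforts': array([ 1.67133141e-03, -3.93627620e+01, -3.70450902e+01, -7.29437920e-05,
        1.01473750e-04, -1.13555697e-05]), 'tool_pos': array([0.19056622, 0.59522887, 0.23131854]), 'tool_rot': array([9.85628984e-06, 1.54308659e-01, 9.88022691e-01, 1.24695431e-05]), 'contact_force': array([-0.19926383, -0.39054318,  0.46527804]), 'ft_torque': array([-0.0237    ,  0.04556188,  0.0190074 ]), 'grasp_force': 0.0, 'gripper_width': 1.0042674847465631}
```

View pics/scene0.png

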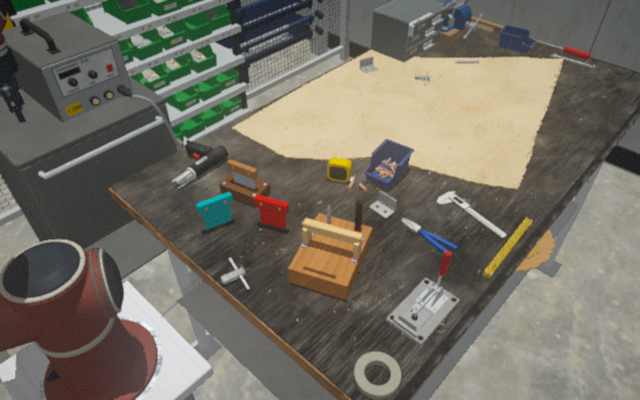

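View pics/top0.png

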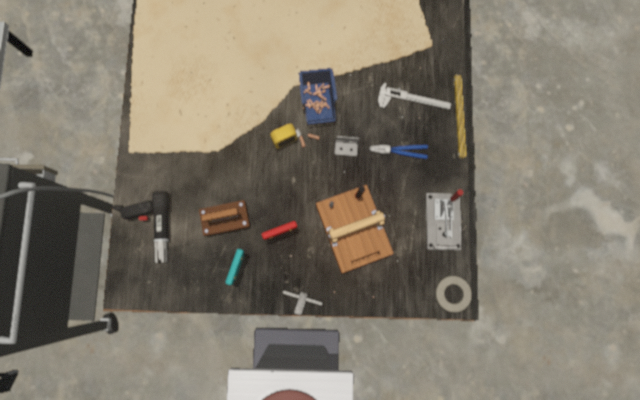

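The top view shows the caddy at about (355,228), with its bar from (328,235) to (384,215) and its slot at about (365,258). The real scraper in the dark stand is at about (225,216), the decoys are the red one (280,230) and the turquoise one (235,267), and the arm is out of the way at the left. I'll estimate poses by model fitting and check them with overlays.

```bash
cat > h.py <<'E'
import numpy as np, cv2
from scipy.spatial.transform import Rotation as R
from plant import *
def cam(n):
    c=camera_info(n); q=c["attitude"]
    return c["camera_matrix"],np.array(c["origin"]),R.from_quat([q[1],q[2],q[3],q[0]]).as_matrix()
def proj(n,P):
    K,o,A=cam(n); p=(np.atleast_2d(P)-o)@A@K.T; return p[:,:2]/p[:,2:]
def back(n,uv,z):
    K,o,A=cam(n); uv=np.atleast_2d(uv); d=np.c_[uv,np.ones(len(uv))]@np.linalg.inv(K).T@A.T
    return o+d*((z-o[2])/d[:,2])[:,None]
def box(pose,cx,cy,z0,z1,lx,ly):
    x,y,a=pose; L=np.array([[cx+i*lx/2,cy+j*ly/2] for i,j in((-1,-1),(1,-1),(1,1),(-1,1))])
    c,s=np.cos(a),np.sin(a); W=L@np.array([[c,s],[-s,c]])+[x,y]
    return np.r_[np.c_[W,[z0]*4],np.c_[W,[z1]*4]]
def draw(im,n,B,col,off,k):
    p=np.round((proj(n,B)-off+.5)*k-.5).astype(int)
    for q in (p[:4],p[4:]): cv2.polylines(im,[q],True,col,1,cv2.LINE_AA)
def crop(im,u,v,w,h,k): return np.ascontiguousarray(cv2.resize(im[v:v+h,u:u+w,::-1],None,fx=k,fy=k,interpolation=cv2.INTER_CUBIC))
E
python3 - <<'E'
from h import *
s=state(); print(proj("top",s["tool_pos"]),proj("scene",s["tool_pos"]))
for n in("top","scene"):
    grab_frame(n)
    for t,z in (("caddy_handle",.1025),("caddy",.05),("scraper",.085),("scraper_grip",.085),("stand_groove",.034)):
        for d in trace(n,t)[:4]:
            ys,xs=np.nonzero(d["region"]); r=cv2.minAreaRect(np.c_[xs,ys].astype(np.float32))
            W=back(n,cv2.boxPoints(r),z); print(n,t,round(d["p"],2),np.round(r[0],1),np.round(r[1],1),"ctr",back(n,r[0],z)[0,:2].round(4),"sides",np.linalg.norm(np.diff(W,axis=0),axis=1).round(3)[:2],"dir",np.round([np.arctan2(*(W[i+1]-W[i])[1::-1]) for i in(0,1)],3))
A=crop(grab_frame("top"),180,180,80,60,6); B=crop(grab_frame("top"),305,170,100,110,6)
C=np.zeros((660,1080,3),np.uint8);C[:360,:480]=A;C[:,480:]=B
cv2.imwrite("pics/c1.png",C[:600,:][:, :]) if 0 else cv2.imwrite("pics/c1.png",cv2.resize(C,(800,489),interpolation=cv2.INTER_AREA))
E
```

```text
[[ -2.14912942 364.78837197]] [[ 23.1545566  116.93816565]]
top caddy_handle 0.75 [357.  226.4] [18.6 58.5] ctr [ 0.5126 -0.1537] sides [0.145 0.046] dir [-1.179 -2.775]
top caddy_handle 0.6 [220.  214.3] [ 9.6 37.1] ctr [0.5322 0.1834] sides [0.09  0.024] dir [-1.339 -2.894]
top caddy_handle 0.54 [355.8 226.9] [75.  60.4] ctr [ 0.5112 -0.1508] sides [0.151 0.185] dir [-1.178 -2.777]
top caddy 0.82 [355.9 227. ] [73.6 61.1] ctr [ 0.5167 -0.1564] sides [0.16 0.19] dir [-1.178 -2.778]
top scraper 0.69 [278.7 229.5] [ 7.8 35.1] ctr [0.5008 0.039 ] sides [0.087 0.02 ] dir [-1.157 -2.729]
top scraper 0.61 [235.  266.4] [ 9.6 37.9] ctr [0.4072 0.1422] sides [0.091 0.024] dir [-0.282 -1.872]
top scraper 0.52 [219.6 214.6] [ 8.9 37.8] ctr [0.5336 0.1875] sides [0.094 0.023] dir [-1.357 -2.911]
top scraper_grip 0.79 [278.7 229.6] [ 6.9 35.1] ctr [0.5006 0.0389] sides [0.087 0.017] dir [-1.157 -2.729]
top scraper_grip 0.69 [235.1 266.5] [ 9.1 37. ] ctr [0.4068 0.1421] sides [0.089 0.023] dir [-0.308 -1.897]
top stand_groove 0.98 [224.  217.9] [28.8 48.2] ctr [0.5318 0.1852] sides [0.125 0.076]
[... 396 characters left out ...]
41] sides [0.079 0.112] dir [ 0.637 -1.369]
scene scraper 0.22 [244.6 187.8] [50.  27.5] ctr [0.4895 0.1221] sides [0.102 0.153] dir [ 0.618 -1.385]
scene scraper_grip 0.97 [269.6 210.9] [36.4 25.6] ctr [0.4756 0.0131] sides [0.088 0.096] dir [ 0.688 -1.153]
scene scraper_grip 0.81 [240.8 172.9] [34.7 20. ] ctr [0.5216 0.1751] sides [0.079 0.11 ] dir [ 0.625 -1.389]
scene scraper_grip 0.73 [217.1 210.2] [28.8 37.9] ctr [0.3907 0.1086] sides [0.094 0.104] dir [-0.331 -2.049]
scene stand_groove 0.76 [244.5 189.1] [50.3 27.2] ctr [0.5198 0.1665] sides [0.109 0.156] dir [ 0.683 -1.278]
scene stand_groove 0.74 [384.5 205.1] [23.1 20.9] ctr [ 0.7267 -0.1489] sides [0.077 0.067] dir [ 0.285 -1.612]
```

View pics/c1.png

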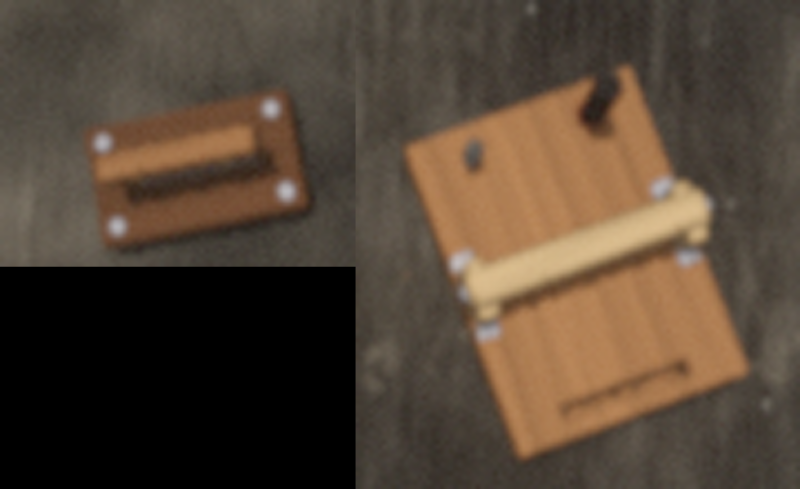

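```bash
cat > fit.py <<'E'
from h import *
from scipy.optimize import minimize
S=4
def sil(n,boxes):
    m=np.zeros((400*S,640*S),np.uint8)
    for B in boxes:
        h=cv2.convexHull(proj(n,B).astype(np.float32))
        cv2.fillConvexPoly(m,np.round((h*S+S/2-.5)*16).astype(np.int32),1,shift=4)
    return m
SCR=lambda z:lambda p:[box(p,0,0,z+.06,z+.09,.016,.09),box(p,0,0,max(z,.034),z+.06,.004,.07)]
STAND=lambda p:[box(p,0,0,0,.034,.07,.12)]
CAD=lambda p:[box(p,0,0,0,.05,.19,.14),box(p,0,0,.09,.115,.02,.14),box(p,0,.063,.05,.115,.02,.014),box(p,0,-.063,.05,.115,.02,.014)]
BAR=lambda p:[box(p,0,0,.09,.115,.02,.14)]
def fit(masks,model,p0,tol=3e-4):
    def f(p):
        s=0
        for n,m in masks:
            ys,xs=np.nonzero(m); a=sil(n,model(p)); M=np.kron(m.astype(np.uint8),np.ones((S,S),np.uint8))
            s-=(a&M).sum()/(a|M).sum()
        return s
    r=minimize(f,p0,method="Nelder-Mead",options=dict(initial_simplex=np.array(p0)+np.array([[0,0,0],[.008,0,0],[0,.008,0],[0,0,.08]]),maxiter=60,xatol=tol,fatol=1e-4))
    return r.x,-r.fun/len(masks)
def near(n,t,P,tol=20):
    q=proj(n,P)[0]
    c=[d for d in trace(n,t) if np.linalg.norm(np.array(d["location"])-q)<tol]
    return c[0]["region"] if c else None
E
python3 - <<'E'
from fit import *
ims={n:grab_frame(n) for n in("top","scene")}
def go(name,t,P,model,p0,ns=("top","scene")):
    ms=[(n,near(n,t,P)) for n in ns]; ms=[m for m in ms if m[1] is not None]
    out=[]
    for sub in [[m] for m in ms]+([ms] if len(ms)>1 else []):
        x,i=fit(sub,model,p0); print(name,[m[0] for m in sub],x.round(4),round(i,3)); out=x
    return out
s=go("scraper","scraper",[.53,.185,.085],SCR(.01),[.53,.185,.22])
st=go("stand","stand_groove",[.53,.187,.034],STAND,[.53,.187,.22])
c=go("caddy","caddy",[.517,-.156,.05],CAD,[.517,-.156,.39])
b=go("bar","handle_grip",[.512,-.155,.1],BAR,[.517,-.156,.39],("top",))
for n,(u,v),(u2,v2) in (("top",(180,180),(305,170)),("scene",(205,150),(280,190))):
    A=crop(ims[n],u,v,80,60,5);B=crop(ims[n],u2,v2,100,110,5)
    for bx in SCR(.01)(s)+STAND(s): draw(A,n,bx,(0,255,0),np.array([u,v]),5)
    for bx in CAD(c)+[box(c,-.08,0,.05,.05,.008,.0765)]: draw(B,n,bx,(0,255,0),np.array([u2,v2]),5)
    C=np.zeros((550,900,3),np.uint8);C[:300,:400]=A;C[:,400:]=B
    cv2.imwrite(f"pics/ov_{n}.png",cv2.resize(C,(800,489),interpolation=cv2.INTER_AREA))
E
```

```text
scraper ['top'] [0.5342 0.1863 0.1995] 0.887
scraper ['scene'] [0.533  0.1833 0.1713] 0.89
scraper ['top', 'scene'] [0.534  0.1864 0.1907] 0.88
stand ['top'] [0.5349 0.1869 0.2308] 0.723
stand ['scene'] [0.5338 0.1855 0.2532] 0.689
stand ['top', 'scene'] [0.5347 0.1866 0.2437] 0.703
caddy ['top'] [ 0.5157 -0.152   0.3799] 0.979
caddy ['scene'] [ 0.5156 -0.1536  0.3878] 0.939
caddy ['top', 'scene'] [ 0.5158 -0.1525  0.3826] 0.956
bar ['top'] [ 0.5154 -0.1507  0.3793] 0.76
```

View pics/ov_top.png

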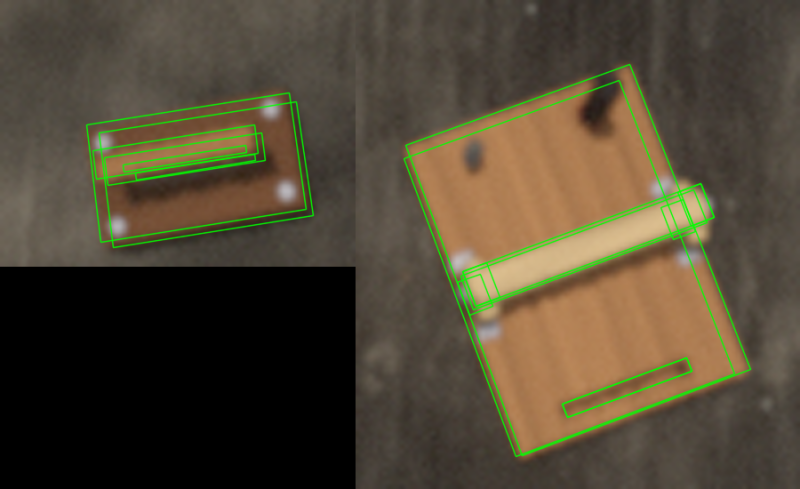

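View pics/ov_scene.png

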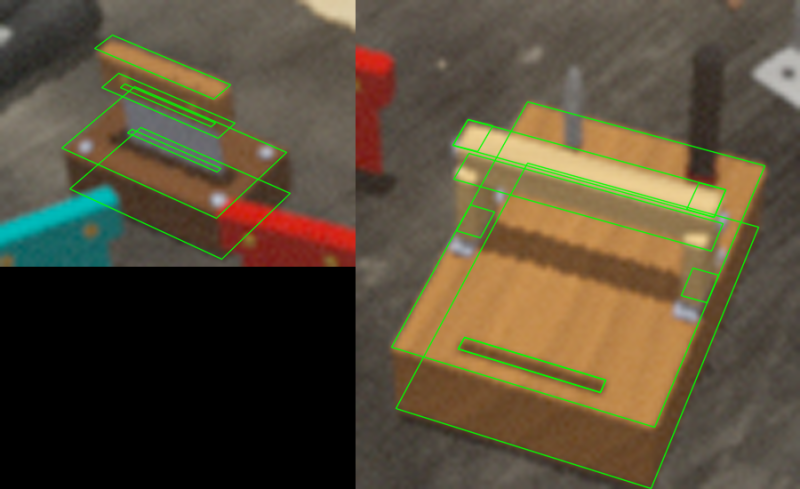

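The overlays fit well. The scraper is at about (0.534, 0.186), yaw 0.215. The caddy is at about (0.516, -0.1525), yaw 0.383, so its slot is at about (0.4416, -0.182). I'll approach above the scraper now.

Emit:
{"name": "play_rows", "arguments": {
  "linear": [
    [0.0343, -0.0409, -0.003],
    [0.0343, -0.0409, -0.003],
    [0.0343, -0.0409, -0.003],
    [0.0343, -0.0409, -0.003],
    [0.0343, -0.0409, -0.003],
    [0.0343, -0.0409, -0.003],
    [0.0343, -0.0409, -0.003],
    [0.0343, -0.0409, -0.003]
  ],
  "turn": [-6, -6, -6, -6, -6, -6, -6, -6],
  "hand": 0.05
}}

```text
time: 2.95
tool_pos: [0.4659, 0.2666, 0.2076]
tool_rot: [0.0, 0.544, 0.839, 0.0]
contact_force: [0.2, 0.5, 0.2]
gripper_width: 0.586
grasp_force: 0.0
```

Emit:
{"name": "play_rows", "arguments": {
  "linear": [
    [0.0343, -0.0409, -0.003],
    [0.0343, -0.0409, -0.003],
    [0, 0, 0],
    [0, 0, 0],
    [0, 0, 0]
  ],
  "turn": [-6, -6, 0, 0, 0]
}}

```text
time: 3.58
tool_pos: [0.5329, 0.1873, 0.2014]
tool_rot: [-0.0, 0.627, 0.779, 0.0]
contact_force: [-0.4, 0.0, -1.1]
gripper_width: 0.584
grasp_force: 0.0
```

Emit:
{"name": "play_rows", "arguments": {
  "linear": [
    [0.001, -0.001, -0.03],
    [0, 0, -0.04],
    [0, 0, -0.04],
    [0, 0, -0.02],
    [0, 0, -0.0065],
    [0, 0, 0],
    [0, 0, 0]
  ],
  "turn": [0, 0, 0, 0, 0, 0, 0]
}}

```text
time: 4.45
tool_pos: [0.5359, 0.1856, 0.0667]
tool_rot: [0.001, 0.628, 0.779, 0.001]
contact_force: [0.9, 0.0, 0.5]
gripper_width: 0.589
grasp_force: 0.0
```

Emit:
{"name": "play_rows", "arguments": {
  "linear": [
    [0, 0, 0],
    [0, 0, 0],
    [0, 0, 0],
    [0, 0, 0],
    [0, 0, 0],
    [0, 0, 0]
  ],
  "turn": [0, 0, 0, 0, 0, 0],
  "hand": 0.0
}}

```text
time: 5.2
tool_pos: [0.5352, 0.1853, 0.0657]
tool_rot: [0.0, 0.628, 0.779, 0.001]
contact_force: [-0.2, -0.7, 5.6]
gripper_width: 0.182
grasp_force: 59.0
```

Emit:
{"name": "play_rows", "arguments": {
  "linear": [
    [0, 0, 0.01],
    [0, 0, 0.03],
    [0, 0, 0.04],
    [0, 0, 0.04],
    [0, 0, 0.02],
    [0, 0, 0],
    [0, 0, 0]
  ],
  "turn": [0, 0, 0, 0, 0, 0, 0]
}}

```text
time: 6.08
tool_pos: [0.5333, 0.185, 0.2024]
tool_rot: [-0.001, 0.628, 0.779, -0.001]
contact_force: [0.5, -0.2, -2.2]
gripper_width: 0.179
grasp_force: 59.0
```

Emit:
{"name": "play_rows", "arguments": {
  "linear": [
    [-0.0117, -0.046, 0],
    [-0.0117, -0.046, 0],
    [-0.0117, -0.046, 0],
    [-0.0117, -0.046, 0],
    [-0.0117, -0.046, 0],
    [-0.0117, -0.046, 0],
    [-0.0117, -0.046, 0],
    [-0.0117, -0.046, 0]
  ],
  "turn": [1.2, 1.2, 1.2, 1.2, 1.2, 1.2, 1.2, 1.2]
}}

```text
time: 7.08
tool_pos: [0.4393, -0.1836, 0.2023]
tool_rot: [-0.002, 0.56, 0.828, -0.0]
contact_force: [1.5, 0.7, -0.7]
gripper_width: 0.177
grasp_force: 58.9
```

Emit:
{"name": "play_rows", "arguments": {
  "linear": [
    [0, 0, 0],
    [0, 0, 0],
    [0, 0, 0],
    [0, 0, 0]
  ],
  "turn": [0, 0, 0, 0]
}}

```text
time: 7.58
tool_pos: [0.4411, -0.1818, 0.2046]
tool_rot: [-0.0, 0.56, 0.829, 0.0]
contact_force: [0.4, 0.6, -1.5]
gripper_width: 0.174
grasp_force: 59.0
```

```bash
python3 - <<'E'
from fit import *
s=state();t=s["tool_pos"];q=s["tool_rot"];print(t.round(4),np.degrees(R.from_quat([q[1],q[2],q[3],q[0]]).as_matrix()[:,1]).round(3),s["contact_force"].round(2))
ims={n:grab_frame(n) for n in("top","scene")}
z=t[2]-.0657+.01
for n in ims:
    for d in trace(n,"scraper")[:5]: print(n,round(d["p"],2),d["location"],d["region"].sum())
    q=proj(n,[*t[:2],z+.06])[0].round().astype(int); print(n,q)
C=np.zeros((400,800,3),np.uint8)
for i,n in enumerate(ims):
    q=proj(n,[*t[:2],z+.04])[0].round().astype(int)-[40,40]
    A=crop(ims[n],q[0],q[1],80,80,5)
    for bx in [box((*t[:2],.3825),0,0,z+.06,z+.09,.016,.09),box((*t[:2],.3825),0,0,z,z+.06,.004,.07)]: draw(A,n,bx,(0,255,0),q,5)
    C[:,400*i:400*i+400]=A
cv2.imwrite("pics/hold.png",C)
E
```

```text
[ 0.4411 -0.1818  0.2046] [ 5.3142e+01  2.1418e+01 -1.0000e-02] [ 0.35  0.63 -1.5 ]
top 0.83 [233.0, 266.3] 307
top 0.69 [277.9, 226.6] 256
top [375 254]
scene 0.95 [215.7, 208.8] 900
scene 0.79 [323.9, 228.1] 868
scene 0.7 [270.7, 211.2] 812
scene [319 221]
```

View pics/hold.png

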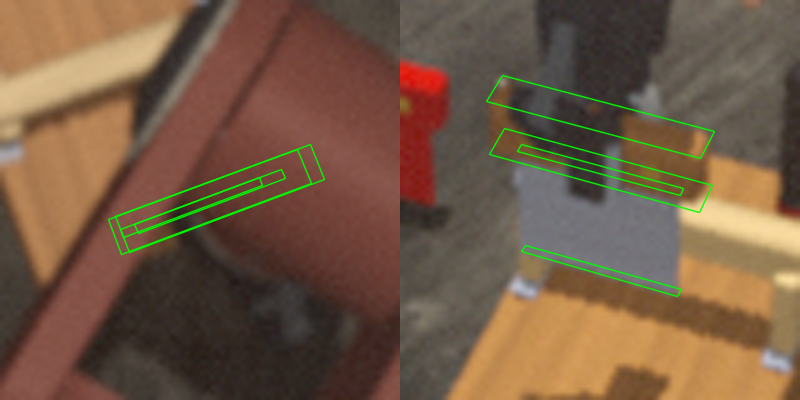

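The scene view shows the blade (grey, about 518–680 in the crop) hanging straight down and within about 1 mm of the model. I'll go down to about 6 mm above the slot and compare there.

Emit:
{"name": "play_rows", "arguments": {
  "linear": [
    [0, 0, -0.03],
    [0, 0, -0.03],
    [0, 0, -0.02],
    [0, 0, -0.012],
    [0, 0, 0],
    [0, 0, 0],
    [0, 0, 0]
  ],
  "turn": [0, 0, 0, 0, 0, 0, 0]
}}

```text
time: 8.65
tool_pos: [0.4416, -0.1832, 0.114]
tool_rot: [0.001, 0.56, 0.828, 0.0]
contact_force: [-0.7, 0.1, -1.0]
gripper_width: 0.176
grasp_force: 59.1
```

```bash
python3 - <<'E'
from fit import *
s=state();t=s["tool_pos"];q=s["tool_rot"];a=R.from_quat([q[1],q[2],q[3],q[0]]).as_matrix();print(t.round(4),a.round(4).tolist(),s["contact_force"].round(2))
n="scene";im=grab_frame(n);z=t[2]-.0557;print("blade z",z)
c=(.5158,-.1525,.3826); p=(*t[:2],np.arctan2(a[1,1],a[0,1]))
o=proj(n,[*t[:2],.07])[0].round().astype(int)-[45,40]
A=crop(im,o[0],o[1],90,75,8); B=A.copy()
for bx in SCR(z)(p): draw(A,n,bx,(0,255,0),o,8)
draw(A,n,box(p,0,0,z,z,.004,.07),(0,255,0),o,8)
for bx in CAD(c)[:1]+[box(c,-.08,0,.05,.05,.008,.0765)]: draw(A,n,bx,(0,0,255),o,8)
cv2.imwrite("pics/near.png",np.vstack([A,]))
E
```

```text
[ 0.4416 -0.1832  0.114 ] [[-0.3722, 0.9282, 0.0018], [0.9282, 0.3722, -0.0011], [-0.0017, 0.0013, -1.0]] [-0.66  0.09 -0.96]
blade z 0.05830593381215905
```

View pics/near.png

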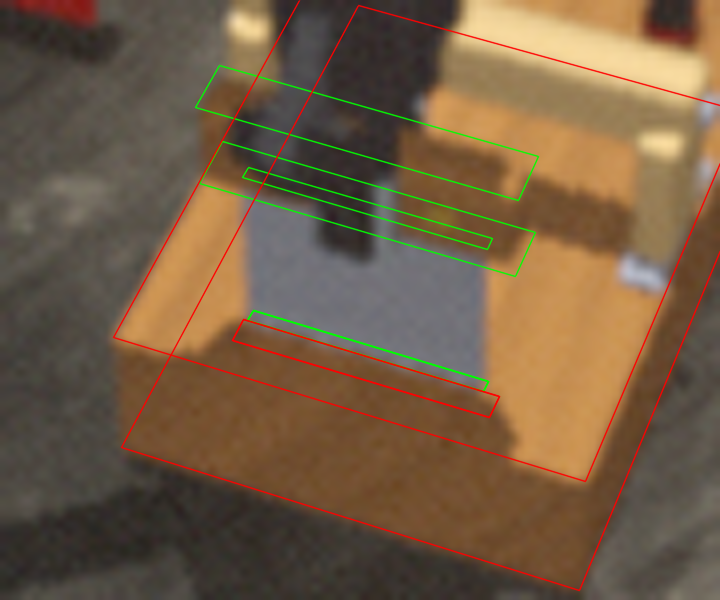

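The blade's lower edge sits just above the slot, with edges matching to under 1 mm. Starting a gentle insertion.

Emit:
{"name": "play_rows", "arguments": {
  "linear": [
    [0.0003, 0.0005, -0.005],
    [0, 0, -0.004],
    [0, 0, -0.003],
    [0, 0, -0.002],
    [0, 0, 0],
    [0, 0, 0]
  ],
  "turn": [0, 0, 0, 0, 0, 0]
}}

```text
time: 9.45
tool_pos: [0.4413, -0.1823, 0.0989]
tool_rot: [0.0, 0.56, 0.828, 0.0]
contact_force: [0.9, -0.2, -1.0]
gripper_width: 0.173
grasp_force: 59.1
```

Emit:
{"name": "play_rows", "arguments": {
  "linear": [
    [0, 0, -0.006],
    [0, 0, -0.008],
    [0, 0, -0.008],
    [0, 0, -0.006],
    [0, 0, -0.003],
    [0, 0, -0.002],
    [0, 0, 0],
    [0, 0, 0]
  ],
  "turn": [0, 0, 0, 0, 0, 0, 0, 0]
}}

```text
time: 10.45
tool_pos: [0.4414, -0.1824, 0.0661]
tool_rot: [0.0, 0.56, 0.828, 0.0]
contact_force: [-0.6, -0.3, -1.7]
gripper_width: 0.18
grasp_force: 59.1
```

Emit:
{"name": "play_rows", "arguments": {
  "linear": [
    [0, 0, -0.001],
    [0, 0, -0.001],
    [0, 0, 0],
    [0, 0, 0]
  ],
  "turn": [0, 0, 0, 0]
}}

```text
time: 10.95
tool_pos: [0.4412, -0.1823, 0.0638]
tool_rot: [-0.0, 0.56, 0.828, -0.0]
contact_force: [0.6, 0.1, -1.7]
gripper_width: 0.178
grasp_force: 59.3
```

Emit:
{"name": "play_rows", "arguments": {
  "linear": [
    [0, 0, -0.001],
    [0, 0, -0.001],
    [0, 0, 0],
    [0, 0, 0]
  ],
  "turn": [0, 0, 0, 0]
}}

```text
time: 11.45
tool_pos: [0.4415, -0.1823, 0.0637]
tool_rot: [-0.0, 0.56, 0.828, -0.0]
contact_force: [-4.2, 3.5, 11.7]
gripper_width: 0.178
grasp_force: 61.0
```

It has touched the floor (+12 N) at exactly the predicted home height. I'll release and rise.

Emit:
{"name": "play_rows", "arguments": {
  "linear": [
    [0, 0, 0.001],
    [0, 0, 0],
    [0, 0, 0],
    [0, 0, 0],
    [0, 0, 0],
    [0, 0, 0]
  ],
  "turn": [0, 0, 0, 0, 0, 0],
  "hand": 0.042
}}

```text
time: 12.2
tool_pos: [0.4412, -0.1823, 0.0627]
tool_rot: [-0.0, 0.56, 0.828, -0.0]
contact_force: [-0.2, -0.0, -0.1]
gripper_width: 0.491
grasp_force: 0.0
```

Emit:
{"name": "play_rows", "arguments": {
  "linear": [
    [0, 0, 0.01],
    [0, 0, 0.03],
    [0, 0, 0.04],
    [0, 0, 0.04],
    [0, 0, 0.02],
    [0, 0, 0],
    [0, 0, 0]
  ],
  "turn": [0, 0, 0, 0, 0, 0, 0]
}}

```text
time: 13.08
tool_pos: [0.4404, -0.1818, 0.2009]
tool_rot: [-0.001, 0.56, 0.828, -0.0]
contact_force: [-0.8, -0.5, -0.3]
gripper_width: 0.49
grasp_force: 0.0
```

```bash
python3 - <<'E'
from fit import *
s=state();t=s["tool_pos"];print(t.round(4),s["contact_force"].round(2),s["gripper_width"])
n="scene";im=grab_frame(n);c=(.5158,-.1525,.3826)
m=near(n,"caddy",[.517,-.156,.05],30)
if m is not None: print(fit([(n,m)],CAD,[.517,-.156,.39]))
p=(.4415,-.1823,.3826)
o=proj(n,[.48,-.17,.07])[0].round().astype(int)-[50,45]
A=crop(im,o[0],o[1],100,80,7)
for bx in [box(p,0,0,.068,.098,.016,.09)]: draw(A,n,bx,(0,255,0),o,7)
for bx in CAD(c)[:2]: draw(A,n,bx,(0,0,255),o,7)
cv2.imwrite("pics/home.png",A)
E
```

```text
[ 0.4404 -0.1818  0.2009] [-0.79 -0.45 -0.33] 0.48989976449604317
(array([ 0.5149589 , -0.15344606,  0.38409706]), np.float64(0.7733359279033847))
```

View pics/home.png

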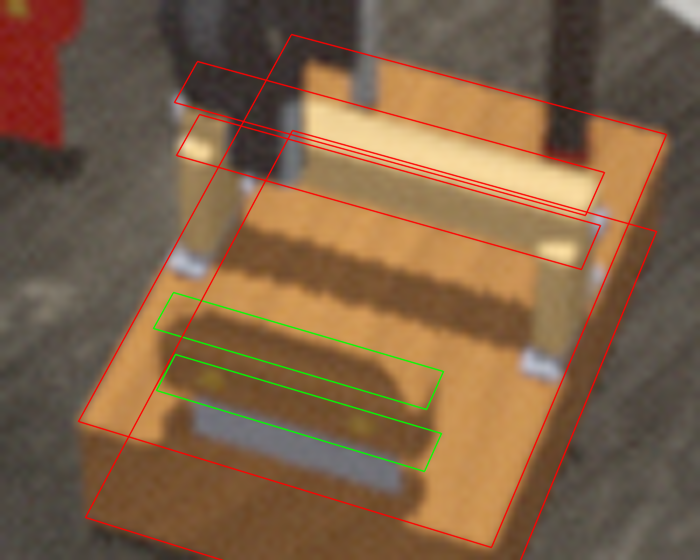

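The scraper is home: the remaining visible blade is about 18 mm, it is aligned, and the caddy hasn't moved. Next, the bar.

Emit:
{"name": "play_rows", "arguments": {
  "linear": [
    [0.0372, 0.015, 0],
    [0.0372, 0.015, 0],
    [0, 0, 0],
    [0, 0, 0],
    [0, 0, -0.03],
    [0, 0, -0.03],
    [0, 0, -0.02],
    [0, 0, 0]
  ],
  "turn": [0, 0, 0, 0, 0, 0, 0, 0]
}}

```text
time: 14.18
tool_pos: [0.5139, -0.152, 0.1208]
tool_rot: [-0.002, 0.561, 0.828, -0.0]
contact_force: [0.5, -0.3, 0.2]
gripper_width: 0.492
grasp_force: 0.0
```

Emit:
{"name": "play_rows", "arguments": {
  "linear": [
    [0, 0, -0.02],
    [0, 0, -0.013],
    [0, 0, -0.004],
    [0, 0, 0],
    [0, 0, 0]
  ],
  "turn": [0, 0, 0, 0, 0]
}}

```text
time: 14.8
tool_pos: [0.5161, -0.1524, 0.0864]
tool_rot: [0.001, 0.56, 0.828, 0.0]
contact_force: [0.8, -0.1, -0.0]
gripper_width: 0.492
grasp_force: 0.0
```

Emit:
{"name": "play_rows", "arguments": {
  "linear": [
    [0, 0, -0.003],
    [0, 0, 0],
    [0, 0, 0],
    [0, 0, 0],
    [0, 0, 0],
    [0, 0, 0],
    [0, 0, 0]
  ],
  "turn": [0, 0, 0, 0, 0, 0, 0],
  "hand": 0.0
}}

```text
time: 15.68
tool_pos: [0.5157, -0.1525, 0.0832]
tool_rot: [0.0, 0.56, 0.828, -0.0]
contact_force: [-3.2, -1.8, 5.9]
gripper_width: 0.223
grasp_force: 61.5
```

Emit:
{"name": "play_rows", "arguments": {
  "linear": [
    [0, 0, 0.004],
    [0, 0, 0.008],
    [0, 0, 0.01],
    [0, 0, 0.01],
    [0, 0, 0.01],
    [0, 0, 0.005],
    [0, 0, 0],
    [0, 0, 0]
  ],
  "turn": [0, 0, 0, 0, 0, 0, 0, 0]
}}

```text
time: 16.68
tool_pos: [0.5153, -0.1521, 0.1293]
tool_rot: [-0.0, 0.56, 0.828, -0.0]
contact_force: [-0.1, -0.1, -8.6]
gripper_width: 0.225
grasp_force: 59.8
```

Emit:
{"name": "play_rows", "arguments": {
  "linear": [
    [0, 0, 0.01],
    [0, 0, 0.014],
    [0, 0, 0.016],
    [0, 0, 0.016],
    [0, 0, 0.016],
    [0, 0, 0.012],
    [0, 0, 0.006],
    [0, 0, 0.002]
  ],
  "turn": [0, 0, 0, 0, 0, 0, 0, 0]
}}

```text
time: 17.68
tool_pos: [0.5156, -0.1523, 0.222]
tool_rot: [0.0, 0.56, 0.828, 0.0]
contact_force: [0.5, -0.3, -7.3]
gripper_width: 0.225
grasp_force: 59.8
```

Emit:
{"name": "play_rows", "arguments": {
  "linear": [
    [0, 0, 0],
    [0, 0, 0],
    [0, 0, 0],
    [0, 0, 0],
    [0, 0, 0],
    [0, 0, 0],
    [0, 0, 0],
    [0, 0, 0]
  ],
  "turn": [0, 0, 0, 0, 0, 0, 0, 0]
}}

```text
time: 18.68
tool_pos: [0.5156, -0.1523, 0.2218]
tool_rot: [0.0, 0.56, 0.828, -0.0]
contact_force: [-0.2, -0.5, -8.0]
gripper_width: 0.223
grasp_force: 59.8
```

```bash
python3 - <<'E'
from fit import *
s=state();t=s["tool_pos"];print(t.round(4),s["contact_force"].round(2),abs(s["joint_vel"]).max(),s["grasp_force"])
n="scene";im=grab_frame(n);dz=t[2]-.0832;c=(*t[:2],.3826)
o=proj(n,[.48,-.17,.07+dz])[0].round().astype(int)-[55,45]
A=crop(im,o[0],o[1],110,85,7);D=np.array([0,0,dz])
for bx in [box(c,-.08,0,.068,.098,.016,.09)]: draw(A,n,bx+D,(0,255,0),o,7)
for bx in CAD(c)[:2]: draw(A,n,bx+D,(0,0,255),o,7)
cv2.imwrite("pics/lift.png",A)
E
```

```text
[ 0.5156 -0.1523  0.2218] [-0.24 -0.53 -8.01] 0.0023134810115001602 59.82246458530426
```

View pics/lift.png

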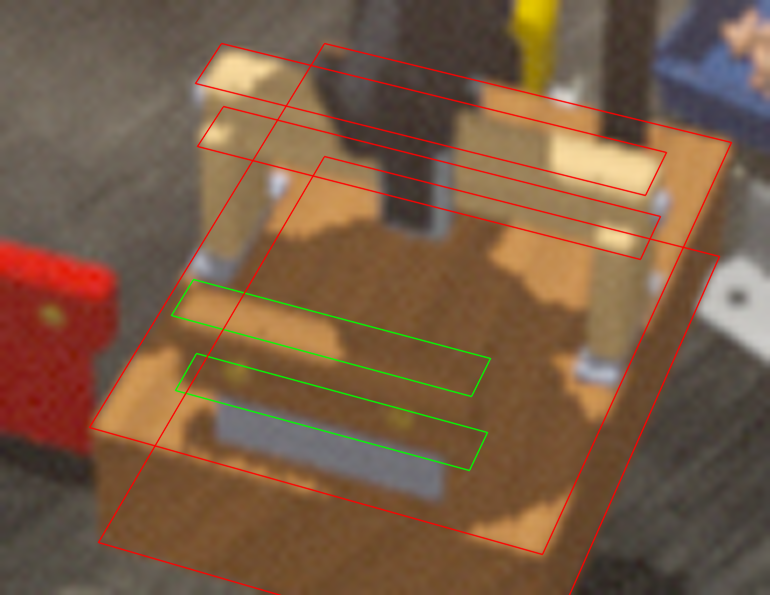

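The caddy is lifted about 138 mm, level and steady. Its outline matches the model, and the scraper is home with its grip on the green box. Handing in.

```bash
python3 -c "
from plant import *
print(job_done())"
```

```text
the job is handed in; nothing more can be done
None
```

I slid the scraper home into the caddy's slot and let go of it. At hand-in, about 19 s in, the arm was holding the caddy by its bar, level and steady, about 138 mm clear of the table. No verdict came back, and I did not re-measure the pliers, tape measure or bracket, though the arm never went near them.

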